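# Set the finished gourds out on their stands

## Task

Set out the four finished gourds, the ones with burnt patterns, each upright in the middle of the turned stand that suits it: large gourds on large stands and small on small, the red-lacquered ones on dark wood and the honey-coloured ones on pale wood. Set each one down gently in the stand's recess, without dropping it or knocking it over, and leave the two plain gourds standing where they are.

Things in the scene. Friction and masses are not known exactly. Their poses are not given: they have to be found in the camera images.
- red_large: Large double-bulbed gourd lacquered red, with dark burnt bands and zigzags round both bulbs (finished). Lower bulb 80 mm across, widest 34 mm above the base; upper bulb 52 mm across (a ball), its centre 92 mm above the base; waist 32 mm; stalk top at 132 mm. Base cut flat, 42 mm across. About 75 g. Stands on the table. Origin: centre of the flat base, z up the gourd. Held by the upper bulb it hangs upright.
- red_small: Small double-bulbed gourd lacquered red, with dark burnt bands and zigzags round both bulbs (finished). Lower bulb 54 mm across, widest 24 mm above the base; upper bulb 36 mm across (a ball), its centre 66 mm above the base; waist 21 mm; stalk top at 94 mm. Base cut flat, 26 mm across. About 30 g. Stands on the table. Origin: centre of the flat base, z up the gourd. Held by the upper bulb it hangs upright.
- honey_large: Large double-bulbed gourd varnished honey-brown, with dark burnt bands and zigzags round both bulbs (finished). Lower bulb 80 mm across, widest 34 mm above the base; upper bulb 52 mm across (a ball), its centre 92 mm above the base; waist 32 mm; stalk top at 132 mm. Base cut flat, 42 mm across. About 75 g. Stands on the table. Origin: centre of the flat base, z up the gourd. Held by the upper bulb it hangs upright.
- honey_small: Small double-bulbed gourd varnished honey-brown, with dark burnt bands and zigzags round both bulbs (finished). Lower bulb 54 mm across, widest 24 mm above the base; upper bulb 36 mm across (a ball), its centre 66 mm above the base; waist 21 mm; stalk top at 94 mm. Base cut flat, 26 mm across. About 30 g. Stands on the table. Origin: centre of the flat base, z up the gourd. Held by the upper bulb it hangs upright.
- plain_large: Large plain gourd, pale straw colour, no pattern; to be left alone. Lower bulb 80 mm across, widest 34 mm above the base; upper bulb 52 mm across (a ball), its centre 92 mm above the base; waist 32 mm; stalk top at 132 mm. Base cut flat, 42 mm across. About 75 g. Stands on the table. Origin: centre of the flat base, z up the gourd. Held by the upper bulb it hangs upright.
- plain_small: Small plain gourd, pale straw colour, no pattern; to be left alone. Lower bulb 54 mm across, widest 24 mm above the base; upper bulb 36 mm across (a ball), its centre 66 mm above the base; waist 21 mm; stalk top at 94 mm. Base cut flat, 26 mm across. About 30 g. Stands on the table. Origin: centre of the flat base, z up the gourd. Held by the upper bulb it hangs upright.
- stand_dark_large: Large turned stand of dark brown wood, loose on the table: a round shallow dish, 82 mm across its rim and up to 6 mm more at the foot moulding, 14 mm high, with a flat recess 70 mm across whose floor is 9 mm above the table and whose lip rises 5 mm above that floor. It fits the base of a large gourd with some 7 mm to spare all round. Origin at the centre of its underside, z up.
- stand_dark_small: Small turned stand of dark brown wood, loose on the table: a round shallow dish, 65 mm across its rim and up to 6 mm more at the foot moulding, 14 mm high, with a flat recess 53 mm across whose floor is 9 mm above the table and whose lip rises 5 mm above that floor. It fits the base of a small gourd with some 7 mm to spare all round. Origin at the centre of its underside, z up.
- stand_pale_large: Large turned stand of pale wood, loose on the table: a round shallow dish, 82 mm across its rim and up to 6 mm more at the foot moulding, 14 mm high, with a flat recess 70 mm across whose floor is 9 mm above the table and whose lip rises 5 mm above that floor. It fits the base of a large gourd with some 7 mm to spare all round. Origin at the centre of its underside, z up.
- stand_pale_small: Small turned stand of pale wood, loose on the table: a round shallow dish, 65 mm across its rim and up to 6 mm more at the foot moulding, 14 mm high, with a flat recess 53 mm across whose floor is 9 mm above the table and whose lip rises 5 mm above that floor. It fits the base of a small gourd with some 7 mm to spare all round. Origin at the centre of its underside, z up.
Mind the look-alikes: they are no part of the job. Leave any turquoise look-alike of the red_large alone.

How it is judged:
At the end, for the whole second after the job is handed in: Each finished gourd in the stand of its own size and tone: within 10 mm of its centre, base 6 to 12 mm above the stand's underside, upright within 0.12 rad, released, at rest; stands flat on the table; plain gourds upright and within 25 mm of where they began (horizontal distance between red_large and stand_dark_large below 0.01 m and z of red_large in the frame of stand_dark_large between 0.006 and 0.012 m and angle between each of red_large, red_small, honey_large, honey_small, plain_large, plain_small's own z axis and vertical below 0.12 rad and linear speed of each of red_large, red_small, honey_large, honey_small below 0.02 m/s and angular speed of each of red_large, red_small, honey_large, honey_small below 0.2 rad/s and angle between each of stand_dark_large, stand_dark_small, stand_pale_large, stand_pale_small's own z axis and vertical below 0.1 rad and height (world z) of each of stand_dark_large, stand_dark_small, stand_pale_large, stand_pale_small below 0.006 m and horizontal distance between red_small and stand_dark_small below 0.01 m and z of red_small in the frame of stand_dark_small between 0.006 and 0.012 m and horizontal distance between honey_large and stand_pale_large below 0.01 m and z of honey_large in the frame of stand_pale_large between 0.006 and 0.012 m and horizontal distance between honey_small and stand_pale_small below 0.01 m and z of honey_small in the frame of stand_pale_small between 0.006 and 0.012 m and distance of each of plain_large, plain_small from where it was at the start of the episode below 0.025 m); the robot touches nothing.
It fails at once if a plain gourd is shifted by more than 25 mm or knocked over (distance of any of plain_large, plain_small from where it was at the start of the episode above 0.025 m or angle between any of plain_large, plain_small's own z axis and vertical above 0.5 rad).
It fails at once if a finished gourd is knocked over (leans more than 45 degrees) (angle between any of red_large, red_small, honey_large, honey_small's own z axis and vertical above 0.79 rad).
It fails at once if a finished gourd is dropped (falls faster than 0.7 m/s out of the fingers, about a 25 mm drop) ((linear speed of red_large above 0.7 m/s and contact force between the fingers and red_large below 0.01 N) or (linear speed of red_small above 0.7 m/s and contact force between the fingers and red_small below 0.01 N) or (linear speed of honey_large above 0.7 m/s and contact force between the fingers and honey_large below 0.01 N) or (linear speed of honey_small above 0.7 m/s and contact force between the fingers and honey_small below 0.01 N)).
It also fails if it takes over 112 s, if anything falls off the work surface, if the arm or the gripper's body presses on something with over 40 N, if the wrist force passes 120 N, or if a joint passes its speed limit or range.

## Robot

A 6-joint arm with a two-finger parallel gripper is mounted at the origin on the work surface. World frame = base frame: x ahead of the robot, y to its left, z up, the work surface at z = 0. Lengths are in m, angles in rad, forces in N, time in s.
With the tool pointing down it reaches from about 0.325 to 0.775 m from the base axis. Payload 5.5 kg.
Tool frame: the origin (TCP) lies at the very end of the fingers, on their centre line; the grasp point (between the pads) lies 19 mm behind it (arm.grip_depth is the z of the grasp point in the tool frame, in m); z points along the fingers, y is the line along which they close (so a half turn about z gives the same grasp; the last joint's range is limited). The gripper opens to 88 mm and grips with 3 to 60 N. Pads are 20 mm wide; open, the fingers measure 115 mm over their backs; the gripper's body (75 mm by 178 mm) begins 61 mm behind the grasp point.
Start: joints at [1.134, 0.091, 1.231, -0, 1.82, -0.057], TCP at [0.222, 0.557, 0.223] pointing down, gripper open.
Joint ranges: [-2.87, 2.87], [-0.86, 2.18], [0.17, 2.46], [-1.51, 4.65], [0.06, 2.69], [-2.65, 2.65]. Speed limits (rad/s): [2.57, 2.57, 3.01, 3.14, 3.14, 3.14].

## Interface

Orientations are given as [roll, pitch, yaw] about the fixed x, y, z axes, in that order (R = Rz(yaw) Ry(pitch) Rx(roll)).
In Python, from workcell import arm gives the robot as it stands.
- The arm moves only by the tool play_rows, never from a script. Its argument "increments" is a list of rows, each an object with "slide": the shift along the tool's x, y, z each as a share of 25 cm, from -1 to 1, a list of three; "turn": the turn, a rotation vector about the tool's x, y, z each as a share of 2 pi rad, from -1 to 1, a list of three. In form: [{"slide": [x, y, z], "turn": [rx, ry, rz]}, ...]. A call has exactly 5 rows; each row is the pose to reach, as a shift and turn from the pose commanded when the call began, along the tool's axes at that moment, turning the shorter way round; what a row does not reach only later rows make up. A row lasts 1/12 s, in which the tool goes at most 41.7 mm and 7.16 degrees, less where a joint would pass 70% of its speed; a pose out of reach is approached as far as the arm can. A call with a number of a shift or a turn outside -1 to 1 is refused whole. A call with a gripper value outside its range is refused whole. "grip" is the opening in per cent of the stroke, from 0 (shut) to 100 (fully open), set as the call begins (left out, the last holds). The fingers move at their own pace and stop on an object; "grip_force" is the grip in N (left out, the last holds). Time passes only in rows, so rows that repeat a pose let the fingers close, or fill a call up. It gives the time, the measured TCP pose, the force, the opening and the grip force at its end, in the units of the state.
- arm.get_obs(): the state, without advancing time (a new reading comes with each control period).
- arm.snapshot(name): name is "side" or "top"; returns the picture (480x640x3 uint8, blue, green, red); there is no depth.
- arm.camera_model(name): a dict with "fx", "fy", "cx", "cy" (pixels), "k1" (the pictures are not rectified: a ray, as slopes to the right and down, at radius r is drawn at 1 + k1 r^2 times it, then the intrinsics apply), "R" (3x3) and "t" (3): a world point X has camera coordinates R X + t. Camera axes: x right, y down, z forward; pixel columns grow to the right and rows downward; lengths in m; the calibration is good to about 2 mm. A picture is of the moment at which its call begins. camera_model takes no time and is no camera call.
- arm.hand_in(): hands the job in; it is judged then, once.
The state is a dict: "t": time; "q": joint angles; "joint_vel": joint speeds; "effort": joint torques, N m; "ee_pos": TCP position; "eef_rot": TCP orientation; "force": force on the tool from outside, world axes, zero at the start; "ft_torque": the same for the moment, N m; "finger_gap": opening from 0.0 (shut) to 1.0 (fully open); "grip_force": force on a finger pad.
Only numpy, scipy, OpenCV 4.12 (cv2) and the standard library are available. Lean on these libraries where they do the work, as an engineer would, in place of code of your own. Each camera call takes 0.05 s, during which the arm holds its last target. There are 200 camera calls.

## Working session

There is one attempt and no reset: what is moved stays moved. The work goes in short steps, Python scripts to look and compute and a tool call to move; the robot and the scene stay as the last step left them, time stands still between calls to the robot, and variables do not carry over. Pictures are saved under pics/ and viewed, at most 14 in all, crops included, and the job is handed in when it is done.

Besides the shell and the picture viewer there is one more tool, called after "Request:" by a JSON object that holds its "fn" and its "kwargs", one argument or row to a line. play_rows: Moves the arm, as the interface text tells. Its arguments: {"type":"object","properties":{"increments":{"type":"array"},"grip":{"type":"number"},"grip_force":{"type":"number"}},"required":["increments"]}

```bash
mkdir -p pics; ls; python3 - <<'E'
from workcell import arm
import cv2
for n in("top","side"):
    cv2.imwrite(f"pics/{n}0.png",arm.snapshot(n)); m=arm.camera_model(n); print(n,m)
print(arm.get_obs(),arm.grip_depth)
E
```

```text
pics
top {'fx': 462.1980429831729, 'fy': 462.1980429831729, 'cx': 325.21370002073, 'cy': 237.5273900917389, 'k1': 0.03571716275617183, 'R': array([[ 1.88957422e-02, -9.99820996e-01, -9.63004951e-04],
       [-9.76342979e-01, -1.82445054e-02, -2.15456553e-01],
       [ 2.15400416e-01,  5.01143461e-03, -9.76512952e-01]]), 't': array([-0.01028746,  0.48784841,  0.85397284])}
side {'fx': 548.2241095781083, 'fy': 548.2241095781083, 'cx': 327.7846390416862, 'cy': 242.0525190741156, 'k1': -0.02219363754183386, 'R': array([[ 0.73388443, -0.67926816,  0.00289893],
       [-0.50818086, -0.55186279, -0.66121077],
       [ 0.45073923,  0.48377911, -0.75019458]]), 't': array([-0.36783045,  0.27219233,  0.77421816])}
{'t': 0.1, 'q': array([ 1.13429603e+00,  9.17719885e-02,  1.23174674e+00, -7.75323023e-06,
        1.81981907e+00, -5.67078025e-02]), 'joint_vel': array([-0.00012284, -0.00165781, -0.00423693,  0.00155587, -0.00149559,
        0.00057571]), 'effort': array([ 4.33437119e-03, -4.47853911e+01, -4.07571387e+01,  6.99705002e-02,
        2.83653557e-02, -1.59532447e-04]), 'ee_pos': array([0.22233098, 0.55699697, 0.22163747]), 'eef_rot': array([-3.13984989e+00, -9.14047972e-05,  2.76179818e+00]), 'force': array([ 0.78306098, -0.931321  ,  0.28781177]), 'ft_torque': array([ 0.02364172, -0.03466998,  0.03880946]), 'grip_force': 0.0, 'finger_gap': 0.9979249345659157} -0.0187
```

View pics/top0.png

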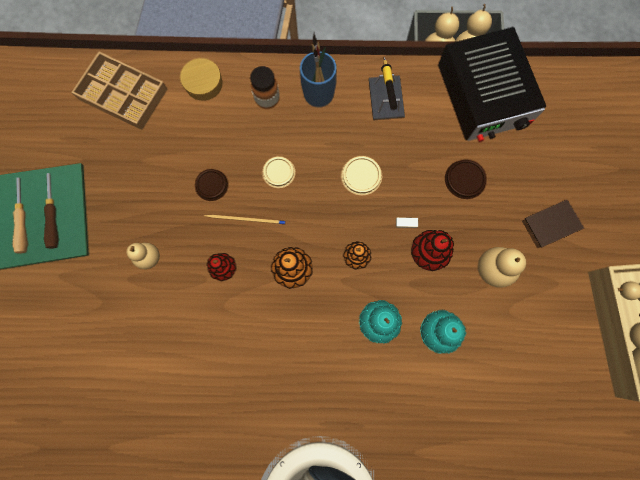

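View pics/side0.png

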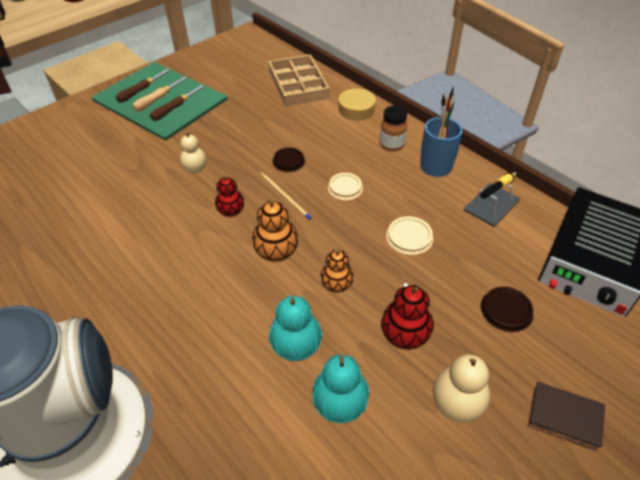

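The top view shows red_large (433,250), red_small (221,266), honey_large (292,267) and honey_small (357,255). The stands are dark L (466,179), pale L (361,175), pale S (278,172) and dark S (211,184). The plain gourds are at (500,265) and (145,255), and the turquoise ones at (380,322) and (443,331).

```bash
cat > h.py <<'E'
import numpy as np, cv2
from scipy.optimize import least_squares
from workcell import arm
CAM={n:arm.camera_model(n) for n in("top","side")}
def proj(n,X):
    m=CAM[n]; c=np.atleast_2d(X)@m["R"].T+m["t"]; s=c[:,:2]/c[:,2:]
    s=s*(1+m["k1"]*(s**2).sum(1,keepdims=True))
    return s*[m["fx"],m["fy"]]+[m["cx"],m["cy"]]
def ray(n,uv,z):
    f=lambda p: proj(n,[p[0],p[1],z])[0]-uv
    return least_squares(f,[.5,0]).x
u=np.random.default_rng(0).normal(size=(1500,3)); u/=np.linalg.norm(u,axis=1,keepdims=True)
def parts(kind):
    if kind[0]=="g":
        r,h,r2,h2,st=(.04,.034,.026,.092,.132) if kind=="gL" else (.027,.024,.018,.066,.094)
        a=u*r+[0,0,h]; a=a[a[:,2]>0]
        return [a,u*r2+[0,0,h2]]
    r=.041 if kind=="sL" else .0325
    t=np.linspace(0,2*np.pi,80); c=np.c_[np.cos(t),np.sin(t),0*t]
    return [np.r_[c*r+[0,0,.014],c*(r+.003)+[0,0,.002]]]
def model(n,kind,p,z0=0,sc=4):
    M=np.zeros((480,640),np.uint8)
    for a in parts(kind):
        q=proj(n,a+[p[0],p[1],z0]).round().astype(np.int32)
        cv2.fillConvexPoly(M,cv2.convexHull(q),1)
    return M
def ctr(M):
    m=cv2.moments(M,True); return np.array([m["m10"],m["m01"]])/m["m00"]
def seg(img,n,kind,p,z0=0):
    M=model(n,kind,p,z0); k=cv2.getStructuringElement(2,(5,5))
    g=np.full(M.shape,2,np.uint8); g[M>0]=3
    g[cv2.erode(M,k,iterations=2)>0]=1; g[cv2.dilate(M,k,iterations=4)==0]=0
    ys,xs=np.where(cv2.dilate(M,k,iterations=10)>0); s=np.s_[max(0,ys.min()):ys.max()+1,max(0,xs.min()):xs.max()+1]
    gg=g[s].copy(); cv2.grabCut(np.ascontiguousarray(img[s]),gg,None,np.zeros((1,65)),np.zeros((1,65)),6,cv2.GC_INIT_WITH_MASK)
    o=np.zeros_like(M); o[s]=(gg&1); o=cv2.morphologyEx(o,cv2.MORPH_CLOSE,k)
    c=max(cv2.findContours(o,cv2.RETR_EXTERNAL,2)[0],key=cv2.contourArea)
    o[:]=0; cv2.fillPoly(o,[c],1); return o
def locate(imgs,kind,p,z0=0):
    for _ in range(3):
        S={n:seg(im,n,kind,p,z0) for n,im in imgs.items()}
        f=lambda q: np.concatenate([ctr(model(n,kind,q,z0))-ctr(S[n]) for n in S])
        r=least_squares(f,p,diff_step=.01,x_scale=.1); p=r.x
    return p,r.fun,[S[n].sum()/model(n,kind,p,z0).sum() for n in S],S
E
cat > m.py <<'E'
from h import *
I={n:cv2.imread(f"pics/{n}0.png") for n in CAM}
L=dict(red_large=("gL",433,250),red_small=("gS",221,266),honey_large=("gL",292,267),honey_small=("gS",357,255),plain_large=("gL",497,267),plain_small=("gS",146,256),
 turq1=("gL",380,322),turq2=("gL",443,331),dark_large=("sL",466,179),dark_small=("sS",211,184),pale_large=("sL",361,175),pale_small=("sS",278,172))
for k,(kd,a,b) in L.items():
    z={"gL":.034,"gS":.024}.get(kd,.014); p0=ray("top",(a,b),z)
    p,f,ar,S=locate(I,kd,p0)
    for n in I: cv2.drawContours(I[n],cv2.findContours(S[n],0,2)[0],-1,(255,255,255),1); cv2.drawContours(I[n],cv2.findContours(model(n,kd,p),0,2)[0],-1,(0,255,0),1)
    print(k,p0.round(4),p.round(4),"res",f.round(1),"area",np.round(ar,2),"r",np.hypot(*p).round(3))
cv2.imwrite("pics/o.png",cv2.resize(np.hstack([I["top"][130:370,110:550],I["side"][110:430,150:590][:240]]),None,fx=.9,fy=.9) )
cv2.imwrite("pics/ot.png",cv2.resize(I["top"][130:370,120:540],None,fx=1.9,fy=1.9))
E
python3 m.py
```

```text
red_large [ 0.4708 -0.2158] [ 0.4716 -0.213 ] res [ 0.1 -0.2 -0.3  0.1] area [0.98 0.97] r 0.517
red_small [0.4323 0.206 ] [0.432  0.2042] res [ 0.3 -0.2 -0.3  0.1] area [0.96 0.94] r 0.478
honey_large [0.4313 0.0635] [0.431  0.0633] res [ 0.5 -0.1 -0.4 -0.6] area [0.99 0.92] r 0.436
honey_small [ 0.4596 -0.0655] [ 0.4602 -0.0654] res [ 0.1 -0.3 -0.2 -0.2] area [1.   0.96] r 0.465
plain_large [ 0.4391 -0.34  ] [ 0.4408 -0.3439] res [ 0.2 -0.3 -0.3 -0. ] area [0.89 0.96] r 0.559
plain_small [0.4499 0.3566] [0.4523 0.3602] res [-0.7 -0.6  0.   1.4] area [0.89 0.72] r 0.578
turq1 [ 0.3277 -0.1096] [ 0.33   -0.1095] res [ 0.  -0.3 -0.3  0.1] area [0.97 0.96] r 0.348
turq2 [ 0.3134 -0.2297] [ 0.3137 -0.2275] res [ 0.3 -0.4 -0.4  0.1] area [0.99 0.97] r 0.387
dark_large [ 0.6279 -0.2941] [ 0.6329 -0.2963] res [ 0.4 -0.3 -0.4 -0. ] area [0.93 0.95] r 0.699
dark_small [0.6071 0.2408] [0.6102 0.2425] res [ 0.3 -0.3 -0.4 -0. ] area [0.92 0.95] r 0.657
pale_large [ 0.6331 -0.0739] [ 0.6371 -0.0759] res [ 0.3 -0.1 -0.2 -0.1] area [0.94 0.95] r 0.642
pale_small [0.6365 0.1015] [0.6416 0.1016] res [ 0.3 -0.3 -0.4 -0. ] area [0.9  0.98] r 0.65
```

View pics/ot.png

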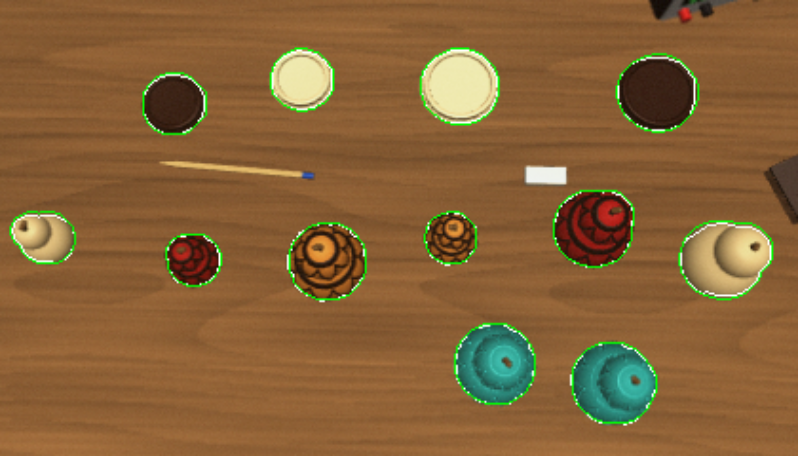

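The fits match the given sizes to within about 1 px and everything is in reach. First move is to turn the tool so that its y lies along world y, heading for red_small.

Request:
{"fn": "play_rows", "kwargs": {
  "increments": [
    {"slide": [-0.13,-0.1,0],"turn": [0,0,-0.015]},
    {"slide": [-0.26,-0.2,0],"turn": [0,0,-0.03]},
    {"slide": [-0.39,-0.3,0],"turn": [0,0,-0.045]},
    {"slide": [-0.52,-0.4,0],"turn": [0,0,-0.0604]},
    {"slide": [-0.65,-0.5,0],"turn": [0,0,-0.0604]}
  ],
  "grip": 100,
  "grip_force": 8
}}

```text
t: 0.52
ee_pos: [0.3273, 0.3792, 0.2221]
eef_rot: [-3.141, -0.0, -3.136]
force: [0.3, -0.9, 0.9]
finger_gap: 0.996
grip_force: 0.0
```

Request:
{"fn": "play_rows", "kwargs": {
  "increments": [
    {"slide": [-0.1,-0.15,0],"turn": [0,0,0]},
    {"slide": [-0.2,-0.3,0],"turn": [0,0,0]},
    {"slide": [-0.3,-0.45,0],"turn": [0,0,0]},
    {"slide": [-0.4,-0.6,0.05],"turn": [0,0,0]},
    {"slide": [-0.42,-0.7,0.1],"turn": [0,0,0]}
  ]
}}

```text
t: 0.93
ee_pos: [0.4336, 0.2049, 0.1988]
eef_rot: [3.141, 0.003, 3.141]
force: [1.2, 0.3, 0.1]
finger_gap: 1.0
grip_force: 0.0
```

Request:
{"fn": "play_rows", "kwargs": {
  "increments": [
    {"slide": [0,0,0],"turn": [0,0,0]},
    {"slide": [0,0,0],"turn": [0,0,0]},
    {"slide": [0,0,0.0],"turn": [0,0,0]},
    {"slide": [0,0,0.0],"turn": [0,0,0]},
    {"slide": [0,0,0],"turn": [0,0,0]}
  ]
}}

```text
t: 1.35
ee_pos: [0.4314, 0.208, 0.1986]
eef_rot: [3.141, 0.001, -3.139]
force: [-0.2, 0.7, -0.7]
finger_gap: 0.999
grip_force: 0.0
```

Request:
{"fn": "play_rows", "kwargs": {
  "increments": [
    {"slide": [0,-0.015,0.12],"turn": [0,0,0]},
    {"slide": [0,-0.015,0.24],"turn": [0,0,0]},
    {"slide": [0,-0.015,0.36],"turn": [0,0,0]},
    {"slide": [0,-0.015,0.48],"turn": [0,0,0]},
    {"slide": [0,-0.015,0.58],"turn": [0,0,0]}
  ]
}}

```text
t: 1.77
ee_pos: [0.4308, 0.204, 0.0512]
eef_rot: [-3.142, -0.001, -3.139]
force: [-1.0, -0.3, 0.0]
finger_gap: 1.001
grip_force: 0.0
```

```bash
python3 - <<'E'
from h import *
a=arm.snapshot("top");b=arm.snapshot("side");o=arm.get_obs();print(o["ee_pos"],o["eef_rot"])
for n,i in(("top",a),("side",b)):
    for d in (-.044,.044): cv2.circle(i,tuple(proj(n,o["ee_pos"]+[0,d,0])[0].astype(int)),2,(0,255,0),-1)
cv2.imwrite("pics/a1.png",cv2.resize(np.hstack([a[200:320,140:300],b[130:250,150:310]]),None,fx=2.5,fy=2.5))
E
```

```text
[0.42856535 0.20298882 0.04846267] [-3.13875601 -0.00765996 -3.13959782]
```

View pics/a1.png

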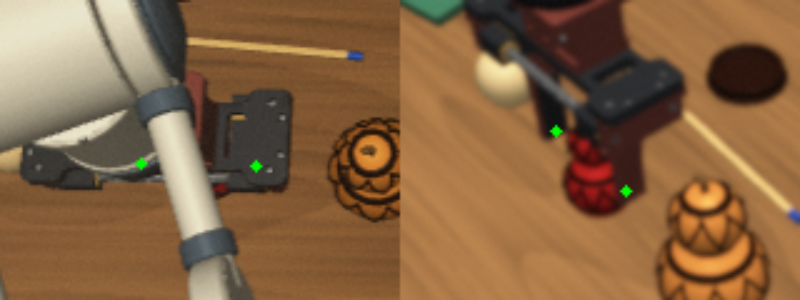

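The side view shows the fingers straddling red_small's upper bulb. Closing now.

Request:
{"fn": "play_rows", "kwargs": {
  "increments": [
    {"slide": [-0.004,0,0],"turn": [0,0,0]},
    {"slide": [-0.004,0,0],"turn": [0,0,0]},
    {"slide": [-0.004,0,0],"turn": [0,0,0]},
    {"slide": [-0.004,0,0],"turn": [0,0,0]},
    {"slide": [-0.004,0,0],"turn": [0,0,0]}
  ],
  "grip": 20,
  "grip_force": 8
}}

```text
t: 2.28
ee_pos: [0.4335, 0.2032, 0.0545]
eef_rot: [3.141, 0.002, 3.141]
force: [0.4, 0.8, 0.7]
finger_gap: 0.659
grip_force: 0.0
```

Request:
{"fn": "play_rows", "kwargs": {
  "increments": [
    {"slide": [0,0,0],"turn": [0,0,0]},
    {"slide": [0,0,0],"turn": [0,0,0]},
    {"slide": [0,0,0],"turn": [0,0,0]},
    {"slide": [0,0,0],"turn": [0,0,0]},
    {"slide": [0,0,0],"turn": [0,0,0]}
  ]
}}

```text
t: 2.7
ee_pos: [0.4328, 0.2028, 0.0531]
eef_rot: [3.142, 0.0, 3.141]
force: [-1.3, 0.6, 0.2]
finger_gap: 0.4
grip_force: 8.0
```

Request:
{"fn": "play_rows", "kwargs": {
  "increments": [
    {"slide": [0,0,-0.03],"turn": [0,0,0]},
    {"slide": [0,0,-0.07],"turn": [0,0,0]},
    {"slide": [0,0,-0.12],"turn": [0,0,0]},
    {"slide": [0,0,-0.17],"turn": [0,0,0]},
    {"slide": [0,0,-0.2],"turn": [0,0,0]}
  ]
}}

```text
t: 3.12
ee_pos: [0.4336, 0.2032, 0.1059]
eef_rot: [3.14, 0.003, 3.141]
force: [-0.5, 0.2, -0.2]
finger_gap: 0.403
grip_force: 8.0
```

```bash
cat > w.py <<'E'
import sys
from h import *
def where(x,y):
    P=[arm.get_obs()["ee_pos"]]
    for i in range(3): arm.snapshot("side"); P.append(arm.get_obs()["ee_pos"])
    o=arm.get_obs(); p=np.mean(P,0); print(p.round(4),o["eef_rot"].round(3),o["finger_gap"].round(3),o["grip_force"],"slide x,y:",((p[0]-x)/.25).round(3),((y-p[1])/.25).round(3))
where(float(sys.argv[1]),float(sys.argv[2]))
E
python3 w.py .6102 .2425
```

```text
Traceback (most recent call last):
  File "w.py", line 7, in <module>
    where(float(sys.argv[1]),float(sys.argv[2]))
    ~~~~~^^^^^^^^^^^^^^^^^^^^^^^^^^^^^^^^^^^^^^^
  File "w.py", line 6, in where
    o=arm.get_obs(); p=np.mean(P,0); print(p.round(4),o["eef_rot"].round(3),o["finger_gap"].round(3),o["grip_force"],"slide x,y:",((p[0]-x)/.25).round(3),((y-p[1])/.25).round(3))
                                                                            ^^^^^^^^^^^^^^^^^^^^^
AttributeError: 'float' object has no attribute 'round'
```

Request:
{"fn": "play_rows", "kwargs": {
  "increments": [
    {"slide": [-0.04,0.01,0],"turn": [0,0,0]},
    {"slide": [-0.11,0.025,0],"turn": [0,0,0]},
    {"slide": [-0.19,0.04,0],"turn": [0,0,0]},
    {"slide": [-0.27,0.06,0],"turn": [0,0,0]},
    {"slide": [-0.35,0.08,0],"turn": [0,0,0]}
  ]
}}

```text
t: 3.68
ee_pos: [0.5207, 0.2228, 0.102]
eef_rot: [-3.141, -0.001, 3.141]
force: [-0.0, -0.1, -0.6]
finger_gap: 0.399
grip_force: 8.0
```

Request:
{"fn": "play_rows", "kwargs": {
  "increments": [
    {"slide": [-0.08,0.02,0],"turn": [0,0,0]},
    {"slide": [-0.16,0.035,0],"turn": [0,0,0]},
    {"slide": [-0.24,0.053,0],"turn": [0,0,0]},
    {"slide": [-0.31,0.07,0],"turn": [0,0,0]},
    {"slide": [-0.355,0.078,0],"turn": [0,0,0]}
  ]
}}

```text
t: 4.1
ee_pos: [0.6099, 0.2424, 0.1013]
eef_rot: [-3.141, -0.002, 3.141]
force: [0.4, 0.2, -0.2]
finger_gap: 0.403
grip_force: 8.0
```

```bash
sed -i 's/o\["finger_gap"\].round(3)/o["finger_gap"]/' w.py; python3 w.py .6102 .2425; python3 - <<'E'
from h import *
o=arm.get_obs();I={"side":arm.snapshot("side")}; t=arm.snapshot("top")
p=o["ee_pos"]
zb=p[2]-.052
S=seg(I["side"],"side","gS",p[:2],zb); print(ctr(S)-ctr(model("side","gS",p[:2],zb)))
for im,n in((I["side"],"side"),(t,"top")):
  for k,q,z in(("gS",p[:2],zb),("sS",[.6102,.2425],0)): cv2.drawContours(im,cv2.findContours(model(n,k,q,z),0,2)[0],-1,(0,255,0),1)
cv2.imwrite("pics/a2.png",cv2.resize(np.hstack([I["side"][80:230,200:360],t[120:270,140:300]]),None,fx=2.5,fy=2.5))
E
```

```text
[0.6098 0.2422 0.1012] [-3.141e+00 -2.000e-03  3.141e+00] 0.40373739782386603 7.999951243400574 slide x,y: -0.002 0.001
[0.20126726 0.15599231]
```

View pics/a2.png

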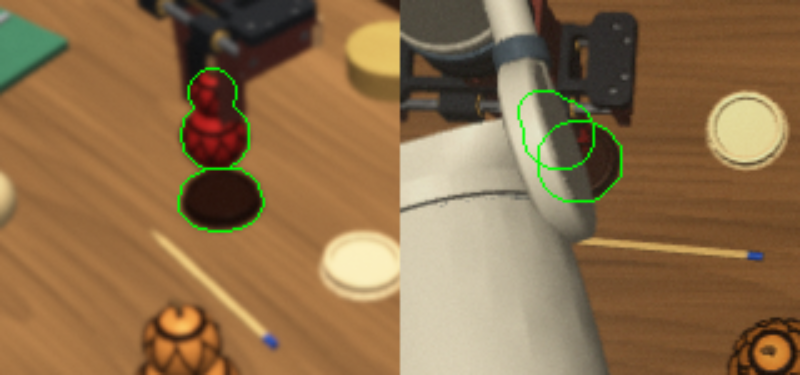

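red_small hangs upright exactly where predicted, over dark_small. Lowering.

Request:
{"fn": "play_rows", "kwargs": {
  "increments": [
    {"slide": [0,0,0.04],"turn": [0,0,0]},
    {"slide": [0,0,0.08],"turn": [0,0,0]},
    {"slide": [0,0,0.12],"turn": [0,0,0]},
    {"slide": [0,0,0.14],"turn": [0,0,0]},
    {"slide": [0,0,0.15],"turn": [0,0,0]}
  ]
}}

```text
t: 4.77
ee_pos: [0.6078, 0.242, 0.0631]
eef_rot: [-3.141, -0.003, 3.141]
force: [-0.4, -0.2, -0.4]
finger_gap: 0.406
grip_force: 8.0
```

Request:
{"fn": "play_rows", "kwargs": {
  "increments": [
    {"slide": [0,0,0.003],"turn": [0,0,0]},
    {"slide": [0,0,0.006],"turn": [0,0,0]},
    {"slide": [0,0,0.009],"turn": [0,0,0]},
    {"slide": [0,0,0.012],"turn": [0,0,0]},
    {"slide": [0,0,0.012],"turn": [0,0,0]}
  ]
}}

```text
t: 5.18
ee_pos: [0.6092, 0.2424, 0.0628]
eef_rot: [3.141, 0.001, 3.141]
force: [-0.2, -0.3, 0.6]
finger_gap: 0.401
grip_force: 8.0
```

```bash
python3 w.py .6102 .2425; python3 -c "
from h import *
F=[]
for i in range(6): arm.snapshot('side');F.append(arm.get_obs()['force'])
print(np.mean(F,0))"
```

```text
[0.6092 0.2423 0.0627] [3.141 0.    3.141] 0.40142347057600647 7.99996018409729 slide x,y: -0.004 0.001
[ 0.18347725 -0.14939551 -0.29288303]
```

Request:
{"fn": "play_rows", "kwargs": {
  "increments": [
    {"slide": [0,0,0.002],"turn": [0,0,0]},
    {"slide": [0,0,0.004],"turn": [0,0,0]},
    {"slide": [0,0,0.006],"turn": [0,0,0]},
    {"slide": [0,0,0.006],"turn": [0,0,0]},
    {"slide": [0,0,0.006],"turn": [0,0,0]}
  ]
}}

```text
t: 6.05
ee_pos: [0.6094, 0.2424, 0.062]
eef_rot: [3.141, 0.002, 3.141]
force: [-0.4, 0.7, 5.5]
finger_gap: 0.404
grip_force: 8.0
```

```bash
python3 -c "
from h import *
F=[]
for i in range(4): arm.snapshot('side');F.append(np.r_[arm.get_obs()['force'],arm.get_obs()['ee_pos']])
print(np.mean(F,0).round(3))"
```

```text
[-0.218 -0.199  5.885  0.609  0.242  0.062]
```

Request:
{"fn": "play_rows", "kwargs": {
  "increments": [
    {"slide": [0,0,-0.003],"turn": [0,0,0]},
    {"slide": [0,0,-0.003],"turn": [0,0,0]},
    {"slide": [0,0,-0.003],"turn": [0,0,0]},
    {"slide": [0,0,-0.003],"turn": [0,0,0]},
    {"slide": [0,0,-0.003],"turn": [0,0,0]}
  ]
}}

```text
t: 6.67
ee_pos: [0.6091, 0.2424, 0.062]
eef_rot: [3.141, 0.001, 3.141]
force: [-0.3, 0.4, 4.4]
finger_gap: 0.41
grip_force: 8.0
```

Request:
{"fn": "play_rows", "kwargs": {
  "increments": [
    {"slide": [0,0,0],"turn": [0,0,0]},
    {"slide": [0,0,0],"turn": [0,0,0]},
    {"slide": [0,0,0],"turn": [0,0,0]},
    {"slide": [0,0,0],"turn": [0,0,0]},
    {"slide": [0,0,0],"turn": [0,0,0]}
  ],
  "grip": 100
}}

```text
t: 7.08
ee_pos: [0.6087, 0.2422, 0.061]
eef_rot: [-3.141, -0.001, 3.141]
force: [0.2, 0.3, 1.0]
finger_gap: 0.743
grip_force: 0.0
```

Request:
{"fn": "play_rows", "kwargs": {
  "increments": [
    {"slide": [0,0,0],"turn": [0,0,0]},
    {"slide": [0,0,0],"turn": [0,0,0]},
    {"slide": [0,0,-0.02],"turn": [0,0,0]},
    {"slide": [0,0,-0.1],"turn": [0,0,0]},
    {"slide": [0,0,-0.2],"turn": [0,0,0]}
  ]
}}

```text
t: 7.5
ee_pos: [0.6077, 0.2418, 0.1098]
eef_rot: [-3.14, -0.005, 3.141]
force: [0.1, 0.6, -0.5]
finger_gap: 1.0
grip_force: 0.0
```

Request:
{"fn": "play_rows", "kwargs": {
  "increments": [
    {"slide": [0,0,-0.1],"turn": [0,0,0]},
    {"slide": [0.03,0,-0.2],"turn": [0,0,0]},
    {"slide": [0.15,-0.05,-0.3],"turn": [0,0,0]},
    {"slide": [0.28,-0.15,-0.3],"turn": [0,0,0]},
    {"slide": [0.4,-0.25,-0.3],"turn": [0,0,0]}
  ]
}}

```text
t: 7.92
ee_pos: [0.5085, 0.1799, 0.1892]
eef_rot: [3.14, 0.004, -3.14]
force: [-0.1, -1.6, 0.4]
finger_gap: 0.999
grip_force: 0.0
```

```bash
python3 w.py .431 .0633; python3 - <<'E'
from h import *
I={"side":arm.snapshot("side")}
for k,p,z in(("gS",[.61,.2425],.009),):
    p,f,a,S=locate(I,k,np.array(p),z);print(p,f,a)
cv2.imwrite("pics/a3.png",cv2.resize(I["side"][60:260,180:400],None,fx=2,fy=2))
E
```

```text
[0.506  0.1779 0.1877] [3.141e+00 1.000e-03 3.140e+00] 1.0001359984046816 0.0 slide x,y: 0.3 -0.458
[0.5955218  0.22300258] [-0.02005045  0.02962261] [np.float64(1.2026862026862026)]
```

View pics/a3.png

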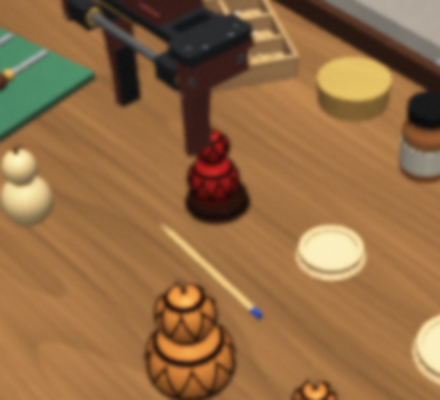

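red_small stands upright in the dark small stand, around (215,180) in the crop. Next is honey_large.

Request:
{"fn": "play_rows", "kwargs": {
  "increments": [
    {"slide": [0.08,-0.11,0],"turn": [0,0,0]},
    {"slide": [0.16,-0.23,0],"turn": [0,0,0]},
    {"slide": [0.23,-0.35,0],"turn": [0,0,0]},
    {"slide": [0.3,-0.458,0],"turn": [0,0,0]},
    {"slide": [0.3,-0.458,0],"turn": [0,0,0]}
  ]
}}

```text
t: 8.53
ee_pos: [0.4334, 0.0625, 0.1879]
eef_rot: [-3.14, 0.001, 3.139]
force: [-1.3, -0.1, 0.4]
finger_gap: 1.0
grip_force: 0.0
```

```bash
python3 w.py .431 .0633
```

```text
[0.4345 0.0644 0.1877] [3.141e+00 1.000e-03 3.141e+00] 0.9999216418390523 0.0 slide x,y: 0.014 -0.004
```

Request:
{"fn": "play_rows", "kwargs": {
  "increments": [
    {"slide": [0.012,-0.004,0.1],"turn": [0,0,0]},
    {"slide": [0.012,-0.004,0.2],"turn": [0,0,0]},
    {"slide": [0.012,-0.004,0.3],"turn": [0,0,0]},
    {"slide": [0.012,-0.004,0.39],"turn": [0,0,0]},
    {"slide": [0.012,-0.004,0.44],"turn": [0,0,0]}
  ]
}}

```text
t: 9.1
ee_pos: [0.4305, 0.0655, 0.0736]
eef_rot: [3.141, -0.004, -3.14]
force: [-0.3, 0.0, 0.5]
finger_gap: 1.002
grip_force: 0.0
```

Request:
{"fn": "play_rows", "kwargs": {
  "increments": [
    {"slide": [0,0,0],"turn": [0,0,0]},
    {"slide": [0,0,0],"turn": [0,0,0]},
    {"slide": [0,0,0],"turn": [0,0,0]},
    {"slide": [0,0,0],"turn": [0,0,0]},
    {"slide": [0,0,0],"turn": [0,0,0]}
  ],
  "grip": 40,
  "grip_force": 12
}}

```text
t: 9.52
ee_pos: [0.4319, 0.0645, 0.0783]
eef_rot: [3.141, 0.003, 3.141]
force: [-0.1, -0.5, -0.5]
finger_gap: 0.663
grip_force: 0.0
```

Request:
{"fn": "play_rows", "kwargs": {
  "increments": [
    {"slide": [0,0,0],"turn": [0,0,0]},
    {"slide": [0,0,0],"turn": [0,0,0]},
    {"slide": [0,0,0],"turn": [0,0,0]},
    {"slide": [0,0,0],"turn": [0,0,0]},
    {"slide": [0,0,0],"turn": [0,0,0]}
  ]
}}

```text
t: 9.93
ee_pos: [0.4315, 0.0643, 0.0778]
eef_rot: [3.141, 0.002, 3.141]
force: [-0.9, -0.0, 6.1]
finger_gap: 0.586
grip_force: 12.0
```

```bash
python3 w.py .431 .0633
```

```text
[0.4316 0.0643 0.0778] [3.141e+00 2.000e-03 3.141e+00] 0.5828578798126488 12.00033813714981 slide x,y: 0.002 -0.004
```

Request:
{"fn": "play_rows", "kwargs": {
  "increments": [
    {"slide": [0,0,-0.03],"turn": [0,0,0]},
    {"slide": [0,0,-0.07],"turn": [0,0,0]},
    {"slide": [0,0,-0.12],"turn": [0,0,0]},
    {"slide": [0,0,-0.17],"turn": [0,0,0]},
    {"slide": [0,0,-0.2],"turn": [0,0,0]}
  ]
}}

```text
t: 10.5
ee_pos: [0.4316, 0.0644, 0.1292]
eef_rot: [3.141, 0.002, 3.141]
force: [0.1, 0.8, -1.2]
finger_gap: 0.583
grip_force: 12.0
```

Request:
{"fn": "play_rows", "kwargs": {
  "increments": [
    {"slide": [-0.04,-0.025,0],"turn": [0,0,0]},
    {"slide": [-0.11,-0.07,0],"turn": [0,0,0]},
    {"slide": [-0.19,-0.13,0],"turn": [0,0,0]},
    {"slide": [-0.28,-0.19,0],"turn": [0,0,0]},
    {"slide": [-0.37,-0.25,0],"turn": [0,0,0]}
  ]
}}

```text
t: 10.92
ee_pos: [0.5245, 0.0012, 0.1276]
eef_rot: [-3.142, 0.001, -3.142]
force: [0.4, 0.1, -0.4]
finger_gap: 0.584
grip_force: 12.0
```

Request:
{"fn": "play_rows", "kwargs": {
  "increments": [
    {"slide": [-0.09,-0.06,0],"turn": [0,0,0]},
    {"slide": [-0.18,-0.12,0],"turn": [0,0,0]},
    {"slide": [-0.27,-0.18,0],"turn": [0,0,0]},
    {"slide": [-0.35,-0.24,0],"turn": [0,0,0]},
    {"slide": [-0.41,-0.28,0],"turn": [0,0,0]}
  ]
}}

```text
t: 11.33
ee_pos: [0.6273, -0.0697, 0.1268]
eef_rot: [-3.141, 0.0, 3.14]
force: [-0.3, 0.9, -0.7]
finger_gap: 0.578
grip_force: 12.0
```

Request:
{"fn": "play_rows", "kwargs": {
  "increments": [
    {"slide": [-0.03,-0.02,0],"turn": [0,0,0]},
    {"slide": [-0.042,-0.03,0],"turn": [0,0,0]},
    {"slide": [-0.042,-0.03,0],"turn": [0,0,0]},
    {"slide": [-0.042,-0.03,0],"turn": [0,0,0]},
    {"slide": [-0.042,-0.03,0],"turn": [0,0,0]}
  ]
}}

```text
t: 11.75
ee_pos: [0.6359, -0.075, 0.1271]
eef_rot: [3.141, 0.0, -3.141]
force: [-0.2, 0.3, -1.0]
finger_gap: 0.587
grip_force: 12.0
```

```bash
python3 w.py .6371 -.0759;  cat > c.py <<'E'
import sys
from h import *
k,sx,sy,g,out=sys.argv[1],float(sys.argv[2]),float(sys.argv[3]),float(sys.argv[4]),sys.argv[5]
o=arm.get_obs();im=arm.snapshot("side");p=o["ee_pos"];zb=p[2]-g
S=seg(im,"side","g"+k,p[:2],zb); print("zb",zb,ctr(S)-ctr(model("side","g"+k,p[:2],zb)))
for kk,q,z in(("g"+k,p[:2],zb),("s"+k,[sx,sy],0)): cv2.drawContours(im,cv2.findContours(model("side",kk,q,z),0,2)[0],-1,(0,255,0),1)
u,v=proj("side",[sx,sy,.04])[0].astype(int)
cv2.imwrite(out,cv2.resize(im[max(0,v-120):v+80,u-110:u+110],None,fx=2,fy=2))
E
python3 c.py L .6371 -.0759 .0778 pics/a4.png
```

```text
[ 0.6359 -0.075   0.1271] [-3.142  0.    -3.141] 0.582165549179321 11.999961286783218 slide x,y: -0.005 -0.003
zb 0.04934704534165581 [0.8536894  0.24846595]
```

View pics/a4.png

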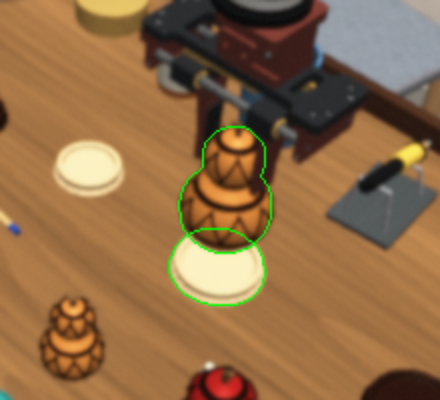

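honey_large hangs upright as predicted over pale_large. Lowering.

Request:
{"fn": "play_rows", "kwargs": {
  "increments": [
    {"slide": [-0.004,-0.003,0.04],"turn": [0,0,0]},
    {"slide": [-0.004,-0.003,0.08],"turn": [0,0,0]},
    {"slide": [-0.004,-0.003,0.12],"turn": [0,0,0]},
    {"slide": [-0.004,-0.003,0.138],"turn": [0,0,0]},
    {"slide": [-0.004,-0.003,0.148],"turn": [0,0,0]}
  ]
}}

```text
t: 12.37
ee_pos: [0.6364, -0.0763, 0.0872]
eef_rot: [3.141, -0.003, 3.141]
force: [0.8, -0.5, -0.8]
finger_gap: 0.584
grip_force: 12.0
```

Request:
{"fn": "play_rows", "kwargs": {
  "increments": [
    {"slide": [0,0,0.003],"turn": [0,0,0]},
    {"slide": [0,0,0.006],"turn": [0,0,0]},
    {"slide": [0,0,0.009],"turn": [0,0,0]},
    {"slide": [0,0,0.012],"turn": [0,0,0]},
    {"slide": [0,0,0.012],"turn": [0,0,0]}
  ]
}}

```text
t: 12.78
ee_pos: [0.6376, -0.0765, 0.087]
eef_rot: [-3.141, 0.001, 3.141]
force: [-0.1, -0.1, -0.8]
finger_gap: 0.588
grip_force: 12.0
```

Request:
{"fn": "play_rows", "kwargs": {
  "increments": [
    {"slide": [0,0,0.002],"turn": [0,0,0]},
    {"slide": [0,0,0.004],"turn": [0,0,0]},
    {"slide": [0,0,0.004],"turn": [0,0,0]},
    {"slide": [0,0,0.004],"turn": [0,0,0]},
    {"slide": [0,0,0.004],"turn": [0,0,0]}
  ]
}}

```text
t: 13.2
ee_pos: [0.6379, -0.0766, 0.0869]
eef_rot: [-3.141, 0.002, 3.141]
force: [-0.8, -0.1, 4.3]
finger_gap: 0.587
grip_force: 12.0
```

Request:
{"fn": "play_rows", "kwargs": {
  "increments": [
    {"slide": [0,0,-0.001],"turn": [0,0,0]},
    {"slide": [0,0,-0.001],"turn": [0,0,0]},
    {"slide": [0,0,-0.001],"turn": [0,0,0]},
    {"slide": [0,0,-0.001],"turn": [0,0,0]},
    {"slide": [0,0,-0.001],"turn": [0,0,0]}
  ],
  "grip": 100
}}

```text
t: 13.62
ee_pos: [0.6372, -0.0764, 0.0854]
eef_rot: [3.141, -0.001, 3.141]
force: [-0.5, -0.8, -1.3]
finger_gap: 0.925
grip_force: 0.0
```

Request:
{"fn": "play_rows", "kwargs": {
  "increments": [
    {"slide": [0,0,0],"turn": [0,0,0]},
    {"slide": [0,0,0],"turn": [0,0,0]},
    {"slide": [0,0,-0.03],"turn": [0,0,0]},
    {"slide": [0,0,-0.1],"turn": [0,0,0]},
    {"slide": [0,0,-0.2],"turn": [0,0,0]}
  ]
}}

```text
t: 14.03
ee_pos: [0.6361, -0.0762, 0.1341]
eef_rot: [3.141, -0.005, 3.141]
force: [0.1, 0.0, 0.5]
finger_gap: 1.0
grip_force: 0.0
```

Request:
{"fn": "play_rows", "kwargs": {
  "increments": [
    {"slide": [0,0,-0.1],"turn": [0,0,0]},
    {"slide": [0.05,0,-0.2],"turn": [0,0,0]},
    {"slide": [0.16,0.01,-0.2],"turn": [0,0,0]},
    {"slide": [0.28,0.02,-0.2],"turn": [0,0,0]},
    {"slide": [0.4,0.03,-0.2],"turn": [0,0,0]}
  ]
}}

```text
t: 14.45
ee_pos: [0.5367, -0.0689, 0.1871]
eef_rot: [-3.141, 0.002, 3.141]
force: [-1.3, 0.3, 0.2]
finger_gap: 1.0
grip_force: 0.0
```

Request:
{"fn": "play_rows", "kwargs": {
  "increments": [
    {"slide": [0.11,0.005,0],"turn": [0,0,0]},
    {"slide": [0.22,0.01,0],"turn": [0,0,0]},
    {"slide": [0.31,0.015,0],"turn": [0,0,0]},
    {"slide": [0.31,0.015,0],"turn": [0,0,0]},
    {"slide": [0.31,0.015,0],"turn": [0,0,0]}
  ]
}}

```text
t: 14.87
ee_pos: [0.4598, -0.0652, 0.1873]
eef_rot: [-3.141, 0.003, 3.141]
force: [-0.2, 0.8, 0.1]
finger_gap: 1.001
grip_force: 0.0
```

```bash
python3 w.py .4602 -.0654
```

```text
[ 0.4603 -0.0652  0.1867] [-3.142e+00  1.000e-03  3.141e+00] 0.9993766360839182 0.0 slide x,y: 0.0 -0.001
```

Request:
{"fn": "play_rows", "kwargs": {
  "increments": [
    {"slide": [0,0,0.12],"turn": [0,0,0]},
    {"slide": [0,0,0.24],"turn": [0,0,0]},
    {"slide": [0,0,0.36],"turn": [0,0,0]},
    {"slide": [0,0,0.47],"turn": [0,0,0]},
    {"slide": [0,0,0.535],"turn": [0,0,0]}
  ]
}}

```text
t: 15.43
ee_pos: [0.4589, -0.0648, 0.0483]
eef_rot: [3.14, -0.005, 3.142]
force: [0.1, 0.3, -0.7]
finger_gap: 1.0
grip_force: 0.0
```

Request:
{"fn": "play_rows", "kwargs": {
  "increments": [
    {"slide": [0,0,0],"turn": [0,0,0]},
    {"slide": [0,0,0],"turn": [0,0,0]},
    {"slide": [0,0,0],"turn": [0,0,0]},
    {"slide": [0,0,0],"turn": [0,0,0]},
    {"slide": [0,0,0],"turn": [0,0,0]}
  ],
  "grip": 20,
  "grip_force": 8
}}

```text
t: 15.85
ee_pos: [0.461, -0.0654, 0.054]
eef_rot: [-3.141, 0.003, 3.141]
force: [0.6, 0.4, -0.1]
finger_gap: 0.664
grip_force: 0.0
```

Request:
{"fn": "play_rows", "kwargs": {
  "increments": [
    {"slide": [0,0,0],"turn": [0,0,0]},
    {"slide": [0,0,0],"turn": [0,0,0]},
    {"slide": [0,0,0],"turn": [0,0,0]},
    {"slide": [0,0,0],"turn": [0,0,0]},
    {"slide": [0,0,0],"turn": [0,0,0]}
  ]
}}

```text
t: 16.27
ee_pos: [0.4601, -0.0652, 0.0525]
eef_rot: [-3.141, 0.001, 3.141]
force: [0.2, 0.2, 1.3]
finger_gap: 0.401
grip_force: 8.0
```

```bash
python3 w.py .6416 .1016
```

```text
[ 0.4601 -0.0652  0.0525] [-3.141e+00  1.000e-03  3.141e+00] 0.40132605471306343 8.000151067972183 slide x,y: -0.726 0.667
```

Request:
{"fn": "play_rows", "kwargs": {
  "increments": [
    {"slide": [0,0,-0.03],"turn": [0,0,0]},
    {"slide": [0,0,-0.07],"turn": [0,0,0]},
    {"slide": [0,0,-0.12],"turn": [0,0,0]},
    {"slide": [0,0,-0.17],"turn": [0,0,0]},
    {"slide": [0,0,-0.2],"turn": [0,0,0]}
  ]
}}

```text
t: 16.83
ee_pos: [0.4607, -0.0653, 0.105]
eef_rot: [-3.141, 0.003, 3.141]
force: [0.7, 0.5, -0.1]
finger_gap: 0.402
grip_force: 8.0
```

Request:
{"fn": "play_rows", "kwargs": {
  "increments": [
    {"slide": [-0.025,0.03,0],"turn": [0,0,0]},
    {"slide": [-0.08,0.08,0],"turn": [0,0,0]},
    {"slide": [-0.15,0.15,0],"turn": [0,0,0]},
    {"slide": [-0.225,0.22,0],"turn": [0,0,0]},
    {"slide": [-0.3,0.29,0],"turn": [0,0,0]}
  ]
}}

```text
t: 17.25
ee_pos: [0.5359, 0.0087, 0.102]
eef_rot: [3.141, 0.0, 3.141]
force: [-0.6, -0.2, -0.1]
finger_gap: 0.403
grip_force: 8.0
```

Request:
{"fn": "play_rows", "kwargs": {
  "increments": [
    {"slide": [-0.08,0.07,0],"turn": [0,0,0]},
    {"slide": [-0.16,0.14,0],"turn": [0,0,0]},
    {"slide": [-0.24,0.21,0],"turn": [0,0,0]},
    {"slide": [-0.31,0.27,0],"turn": [0,0,0]},
    {"slide": [-0.36,0.32,0],"turn": [0,0,0]}
  ]
}}

```text
t: 17.67
ee_pos: [0.6262, 0.0894, 0.1012]
eef_rot: [3.141, -0.001, -3.141]
force: [-0.1, -0.5, -0.1]
finger_gap: 0.407
grip_force: 8.0
```

Request:
{"fn": "play_rows", "kwargs": {
  "increments": [
    {"slide": [-0.04,0.035,0],"turn": [0,0,0]},
    {"slide": [-0.066,0.057,0],"turn": [0,0,0]},
    {"slide": [-0.066,0.057,0],"turn": [0,0,0]},
    {"slide": [-0.066,0.057,0],"turn": [0,0,0]},
    {"slide": [-0.066,0.057,0],"turn": [0,0,0]}
  ]
}}

```text
t: 18.08
ee_pos: [0.6411, 0.1012, 0.102]
eef_rot: [-3.141, -0.001, 3.141]
force: [0.1, -1.0, 0.1]
finger_gap: 0.398
grip_force: 8.0
```

```bash
python3 w.py .6416 .1016; python3 c.py S .6416 .1016 .0525 pics/a5.png
```

```text
[0.6411 0.101  0.1023] [-3.142  0.     3.141] 0.4052868993447879 7.999944984912872 slide x,y: -0.002 0.002
zb 0.04997248065104396 [ 1.0311047  -0.61870007]
```

View pics/a5.png

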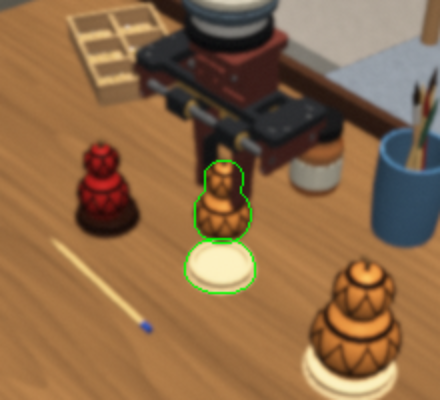

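honey_small is centred over pale_small, and both gourds already placed stand upright in their stands. Lowering.

Request:
{"fn": "play_rows", "kwargs": {
  "increments": [
    {"slide": [-0.002,0.002,0.04],"turn": [0,0,0]},
    {"slide": [-0.002,0.002,0.08],"turn": [0,0,0]},
    {"slide": [-0.002,0.002,0.12],"turn": [0,0,0]},
    {"slide": [-0.002,0.002,0.138],"turn": [0,0,0]},
    {"slide": [-0.002,0.002,0.148],"turn": [0,0,0]}
  ]
}}

```text
t: 18.7
ee_pos: [0.6409, 0.1019, 0.0627]
eef_rot: [-3.141, -0.003, 3.141]
force: [0.2, 0.3, -0.3]
finger_gap: 0.402
grip_force: 8.0
```

Request:
{"fn": "play_rows", "kwargs": {
  "increments": [
    {"slide": [0,0,0.003],"turn": [0,0,0]},
    {"slide": [0,0,0.006],"turn": [0,0,0]},
    {"slide": [0,0,0.009],"turn": [0,0,0]},
    {"slide": [0,0,0.012],"turn": [0,0,0]},
    {"slide": [0,0,0.012],"turn": [0,0,0]}
  ]
}}

```text
t: 19.12
ee_pos: [0.6421, 0.1021, 0.0625]
eef_rot: [3.142, 0.001, 3.141]
force: [0.9, 0.4, -0.5]
finger_gap: 0.399
grip_force: 8.0
```

Request:
{"fn": "play_rows", "kwargs": {
  "increments": [
    {"slide": [0,0,0.002],"turn": [0,0,0]},
    {"slide": [0,0,0.004],"turn": [0,0,0]},
    {"slide": [0,0,0.004],"turn": [0,0,0]},
    {"slide": [0,0,0.004],"turn": [0,0,0]},
    {"slide": [0,0,0.004],"turn": [0,0,0]}
  ]
}}

```text
t: 19.53
ee_pos: [0.6421, 0.1021, 0.0616]
eef_rot: [3.142, 0.001, 3.141]
force: [-0.1, -0.3, 1.9]
finger_gap: 0.404
grip_force: 8.0
```

Request:
{"fn": "play_rows", "kwargs": {
  "increments": [
    {"slide": [0,0,0],"turn": [0,0,0]},
    {"slide": [0,0,0],"turn": [0,0,0]},
    {"slide": [0,0,0],"turn": [0,0,0]},
    {"slide": [0,0,0],"turn": [0,0,0]},
    {"slide": [0,0,0],"turn": [0,0,0]}
  ],
  "grip": 100
}}

```text
t: 19.95
ee_pos: [0.6419, 0.102, 0.061]
eef_rot: [-3.142, -0.0, 3.141]
force: [0.3, 0.3, -0.8]
finger_gap: 0.742
grip_force: 0.0
```

Request:
{"fn": "play_rows", "kwargs": {
  "increments": [
    {"slide": [0,0,0],"turn": [0,0,0]},
    {"slide": [0,0,0],"turn": [0,0,0]},
    {"slide": [0,0,-0.02],"turn": [0,0,0]},
    {"slide": [0,0,-0.1],"turn": [0,0,0]},
    {"slide": [0,0,-0.2],"turn": [0,0,0]}
  ]
}}

```text
t: 20.37
ee_pos: [0.6406, 0.1019, 0.1093]
eef_rot: [-3.141, -0.005, 3.141]
force: [0.4, 1.1, 0.8]
finger_gap: 0.995
grip_force: 0.0
```

Request:
{"fn": "play_rows", "kwargs": {
  "increments": [
    {"slide": [0,0,-0.12],"turn": [0,0,0]},
    {"slide": [0.02,0,-0.25],"turn": [0,0,0]},
    {"slide": [0.08,-0.1,-0.3],"turn": [0,0,0]},
    {"slide": [0.14,-0.22,-0.3],"turn": [0,0,0]},
    {"slide": [0.2,-0.35,-0.3],"turn": [0,0,0]}
  ]
}}

```text
t: 20.78
ee_pos: [0.592, 0.0145, 0.1887]
eef_rot: [-3.142, 0.004, -3.14]
force: [0.6, 0.1, -0.2]
finger_gap: 0.998
grip_force: 0.0
```

Request:
{"fn": "play_rows", "kwargs": {
  "increments": [
    {"slide": [0.08,-0.13,0],"turn": [0,0,0]},
    {"slide": [0.16,-0.27,0],"turn": [0,0,0]},
    {"slide": [0.24,-0.41,0],"turn": [0,0,0]},
    {"slide": [0.32,-0.55,0],"turn": [0,0,0]},
    {"slide": [0.4,-0.68,0],"turn": [0,0,0]}
  ]
}}

```text
t: 21.2
ee_pos: [0.4906, -0.157, 0.1869]
eef_rot: [-3.141, 0.001, 3.141]
force: [0.5, -0.1, -0.6]
finger_gap: 0.998
grip_force: 0.0
```

Request:
{"fn": "play_rows", "kwargs": {
  "increments": [
    {"slide": [0.05,-0.1,0],"turn": [0,0,0]},
    {"slide": [0.08,-0.22,0],"turn": [0,0,0]},
    {"slide": [0.08,-0.23,0],"turn": [0,0,0]},
    {"slide": [0.08,-0.23,0],"turn": [0,0,0]},
    {"slide": [0.08,-0.23,0],"turn": [0,0,0]}
  ]
}}

```text
t: 21.62
ee_pos: [0.472, -0.2126, 0.1865]
eef_rot: [3.141, 0.001, 3.141]
force: [1.1, -0.4, -0.9]
finger_gap: 1.0
grip_force: 0.0
```

```bash
python3 w.py .4716 -.213
```

```text
[ 0.4722 -0.2121  0.1864] [ 3.141  0.    -3.14 ] 1.0013556611830072 0.0 slide x,y: 0.003 -0.004
```

Request:
{"fn": "play_rows", "kwargs": {
  "increments": [
    {"slide": [0.003,-0.004,0.1],"turn": [0,0,0]},
    {"slide": [0.003,-0.004,0.2],"turn": [0,0,0]},
    {"slide": [0.003,-0.004,0.3],"turn": [0,0,0]},
    {"slide": [0.003,-0.004,0.39],"turn": [0,0,0]},
    {"slide": [0.003,-0.004,0.435],"turn": [0,0,0]}
  ]
}}

```text
t: 22.18
ee_pos: [0.4702, -0.2121, 0.0741]
eef_rot: [3.139, -0.004, -3.14]
force: [-0.3, -0.2, 0.6]
finger_gap: 0.995
grip_force: 0.0
```

Request:
{"fn": "play_rows", "kwargs": {
  "increments": [
    {"slide": [0,0,0],"turn": [0,0,0]},
    {"slide": [0,0,0],"turn": [0,0,0]},
    {"slide": [0,0,0],"turn": [0,0,0]},
    {"slide": [0,0,0],"turn": [0,0,0]},
    {"slide": [0,0,0],"turn": [0,0,0]}
  ],
  "grip": 40,
  "grip_force": 12
}}

```text
t: 22.6
ee_pos: [0.4719, -0.2143, 0.0792]
eef_rot: [-3.14, 0.002, 3.141]
force: [0.6, -1.3, 0.4]
finger_gap: 0.66
grip_force: 0.0
```

Request:
{"fn": "play_rows", "kwargs": {
  "increments": [
    {"slide": [0,0,0],"turn": [0,0,0]},
    {"slide": [0,0,0],"turn": [0,0,0]},
    {"slide": [0,0,0],"turn": [0,0,0]},
    {"slide": [0,0,0],"turn": [0,0,0]},
    {"slide": [0,0,0],"turn": [0,0,0]}
  ]
}}

```text
t: 23.02
ee_pos: [0.4717, -0.2142, 0.0786]
eef_rot: [-3.141, 0.002, 3.141]
force: [0.1, -0.2, 5.3]
finger_gap: 0.582
grip_force: 12.0
```

```bash
python3 w.py .6329 -.2963; python3 - <<'E'
from h import *
# power-supply box: pixel corners of its foot/top in both views
for n,px in(("top",[(472,139),(544,106)]),("side",[(545,275),(630,315),(570,190)])):
    for q in px: print(n,q,[ray(n,q,z).round(3) for z in(0,.08)])
E
```

```text
[ 0.4717 -0.2142  0.0786] [-3.141e+00  2.000e-03  3.141e+00] 0.5848654225519432 12.00042575597763 slide x,y: -0.645 -0.329
top (472, 139) [array([ 0.725, -0.315]), array([ 0.688, -0.289])]
top (544, 106) [array([ 0.804, -0.475]), array([ 0.761, -0.435])]
side (545, 275) [array([ 0.747, -0.3  ]), array([ 0.675, -0.318])]
side (630, 315) [array([ 0.778, -0.445]), array([ 0.703, -0.448])]
side (570, 190) [array([ 0.976, -0.213]), array([ 0.879, -0.241])]
```

Request:
{"fn": "play_rows", "kwargs": {
  "increments": [
    {"slide": [0,0,-0.03],"turn": [0,0,0]},
    {"slide": [0,0,-0.07],"turn": [0,0,0]},
    {"slide": [0,0,-0.12],"turn": [0,0,0]},
    {"slide": [0,0,-0.17],"turn": [0,0,0]},
    {"slide": [0,0,-0.2],"turn": [0,0,0]}
  ]
}}

```text
t: 23.58
ee_pos: [0.4717, -0.2143, 0.1301]
eef_rot: [-3.14, 0.002, 3.141]
force: [0.5, -0.2, -0.3]
finger_gap: 0.585
grip_force: 12.0
```

Request:
{"fn": "play_rows", "kwargs": {
  "increments": [
    {"slide": [-0.03,-0.015,0],"turn": [0,0,0]},
    {"slide": [-0.09,-0.045,0],"turn": [0,0,0]},
    {"slide": [-0.16,-0.08,0],"turn": [0,0,0]},
    {"slide": [-0.24,-0.12,0],"turn": [0,0,0]},
    {"slide": [-0.32,-0.165,0],"turn": [0,0,0]}
  ]
}}

```text
t: 24.0
ee_pos: [0.5523, -0.2556, 0.127]
eef_rot: [3.141, -0.0, 3.141]
force: [0.5, -0.6, -0.5]
finger_gap: 0.582
grip_force: 12.0
```

Request:
{"fn": "play_rows", "kwargs": {
  "increments": [
    {"slide": [-0.08,-0.04,0],"turn": [0,0,0]},
    {"slide": [-0.16,-0.08,0],"turn": [0,0,0]},
    {"slide": [-0.24,-0.12,0],"turn": [0,0,0]},
    {"slide": [-0.29,-0.15,0],"turn": [0,0,0]},
    {"slide": [-0.325,-0.165,0],"turn": [0,0,0]}
  ]
}}

```text
t: 24.42
ee_pos: [0.6336, -0.2975, 0.1258]
eef_rot: [3.141, -0.001, 3.141]
force: [0.0, 0.1, -0.1]
finger_gap: 0.585
grip_force: 12.0
```

```bash
python3 w.py .6329 -.2963; python3 c.py L .6329 -.2963 .0786 pics/a6.png
```

```text
[ 0.6334 -0.2971  0.1257] [ 3.141e+00 -2.000e-03  3.141e+00] 0.5819288575600445 11.999904066324234 slide x,y: 0.002 0.003
zb 0.047395266494479005 [-0.31357371 -1.70467981]
```

View pics/a6.png

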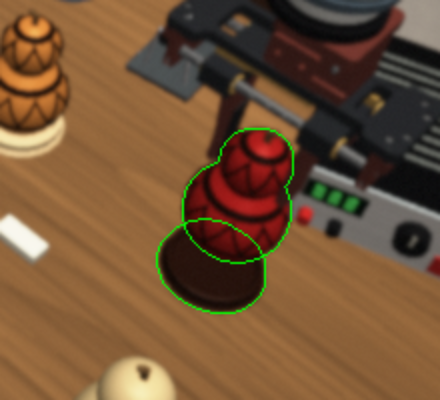

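red_large hangs upright over dark_large and is clear of the box. Lowering.

Request:
{"fn": "play_rows", "kwargs": {
  "increments": [
    {"slide": [0.002,0.003,0.04],"turn": [0,0,0]},
    {"slide": [0.002,0.003,0.08],"turn": [0,0,0]},
    {"slide": [0.002,0.003,0.12],"turn": [0,0,0]},
    {"slide": [0.002,0.003,0.138],"turn": [0,0,0]},
    {"slide": [0.002,0.003,0.148],"turn": [0,0,0]}
  ]
}}

```text
t: 25.03
ee_pos: [0.6308, -0.2951, 0.0882]
eef_rot: [3.14, -0.003, 3.141]
force: [0.1, -0.6, -0.9]
finger_gap: 0.583
grip_force: 12.0
```

Request:
{"fn": "play_rows", "kwargs": {
  "increments": [
    {"slide": [0,0,0.003],"turn": [0,0,0]},
    {"slide": [0,0,0.006],"turn": [0,0,0]},
    {"slide": [0,0,0.009],"turn": [0,0,0]},
    {"slide": [0,0,0.012],"turn": [0,0,0]},
    {"slide": [0,0,0.012],"turn": [0,0,0]}
  ]
}}

```text
t: 25.45
ee_pos: [0.632, -0.2958, 0.0878]
eef_rot: [-3.141, 0.001, 3.141]
force: [0.0, -0.2, -0.5]
finger_gap: 0.584
grip_force: 12.0
```

Request:
{"fn": "play_rows", "kwargs": {
  "increments": [
    {"slide": [0,0,0.002],"turn": [0,0,0]},
    {"slide": [0,0,0.004],"turn": [0,0,0]},
    {"slide": [0,0,0.004],"turn": [0,0,0]},
    {"slide": [0,0,0.004],"turn": [0,0,0]},
    {"slide": [0,0,0.004],"turn": [0,0,0]}
  ]
}}

```text
t: 25.87
ee_pos: [0.6322, -0.2958, 0.0876]
eef_rot: [-3.141, 0.002, 3.141]
force: [-1.0, -0.3, 4.8]
finger_gap: 0.583
grip_force: 12.0
```

Contact shows 4.8 N. Releasing, then backing up and away toward free space.

Request:
{"fn": "play_rows", "kwargs": {
  "increments": [
    {"slide": [0,0,-0.001],"turn": [0,0,0]},
    {"slide": [0,0,-0.001],"turn": [0,0,0]},
    {"slide": [0,0,-0.001],"turn": [0,0,0]},
    {"slide": [0,0,-0.001],"turn": [0,0,0]},
    {"slide": [0,0,-0.001],"turn": [0,0,0]}
  ],
  "grip": 100
}}

```text
t: 26.28
ee_pos: [0.6316, -0.2957, 0.086]
eef_rot: [3.141, -0.001, 3.141]
force: [0.0, 0.6, 0.6]
finger_gap: 0.927
grip_force: 0.0
```

Request:
{"fn": "play_rows", "kwargs": {
  "increments": [
    {"slide": [0,0,0],"turn": [0,0,0]},
    {"slide": [0,0,0],"turn": [0,0,0]},
    {"slide": [0,0,-0.03],"turn": [0,0,0]},
    {"slide": [0,0,-0.1],"turn": [0,0,0]},
    {"slide": [0,0,-0.2],"turn": [0,0,0]}
  ]
}}

```text
t: 26.7
ee_pos: [0.6307, -0.2951, 0.1346]
eef_rot: [3.139, -0.004, 3.141]
force: [0.8, -0.3, -1.2]
finger_gap: 1.001
grip_force: 0.0
```

Request:
{"fn": "play_rows", "kwargs": {
  "increments": [
    {"slide": [0,0,-0.1],"turn": [0,0,0]},
    {"slide": [0.05,0,-0.25],"turn": [0,0,0]},
    {"slide": [0.15,0.08,-0.35],"turn": [0,0,0]},
    {"slide": [0.25,0.18,-0.4],"turn": [0,0,0]},
    {"slide": [0.35,0.28,-0.4],"turn": [0,0,0]}
  ]
}}

```text
t: 27.12
ee_pos: [0.5444, -0.2258, 0.242]
eef_rot: [-3.138, 0.007, 3.14]
force: [0.9, 0.2, 1.7]
finger_gap: 1.001
grip_force: 0.0
```

Request:
{"fn": "play_rows", "kwargs": {
  "increments": [
    {"slide": [0.1,0.1,0],"turn": [0,0,0]},
    {"slide": [0.2,0.2,0],"turn": [0,0,0]},
    {"slide": [0.3,0.3,0],"turn": [0,0,0]},
    {"slide": [0.4,0.4,0],"turn": [0,0,0]},
    {"slide": [0.5,0.5,0],"turn": [0,0,0]}
  ]
}}

```text
t: 27.53
ee_pos: [0.418, -0.0996, 0.2374]
eef_rot: [-3.141, 0.001, 3.141]
force: [-0.1, 0.4, 0.7]
finger_gap: 0.997
grip_force: 0.0
```

```bash
cat > f.py <<'E'
from h import *
I={n:arm.snapshot(n) for n in CAM}
for k,p in(("gL",(.6322,-.2958)),("gS",(.609,.2423)),("gL",(.637,-.0764)),("gS",(.642,.102))):
    for n in I: cv2.drawContours(I[n],cv2.findContours(model(n,k,p,.009),0,2)[0],-1,(0,255,0),1)
for k,p in(("sL",(.6329,-.2963)),("sS",(.6102,.2425)),("sL",(.6371,-.0759)),("sS",(.6416,.1016))):
    for n in I: cv2.drawContours(I[n],cv2.findContours(model(n,k,p),0,2)[0],-1,(255,0,255),1)
cv2.imwrite("pics/f1.png",cv2.resize(np.vstack([I["top"][100:300,110:560],I["side"][120:360,150:600]]),None,fx=1.35,fy=1.35))
print(arm.get_obs()["ee_pos"])
E
python3 f.py
```

```text
[ 0.41716739 -0.09816299  0.23878481]
```

View pics/f1.png

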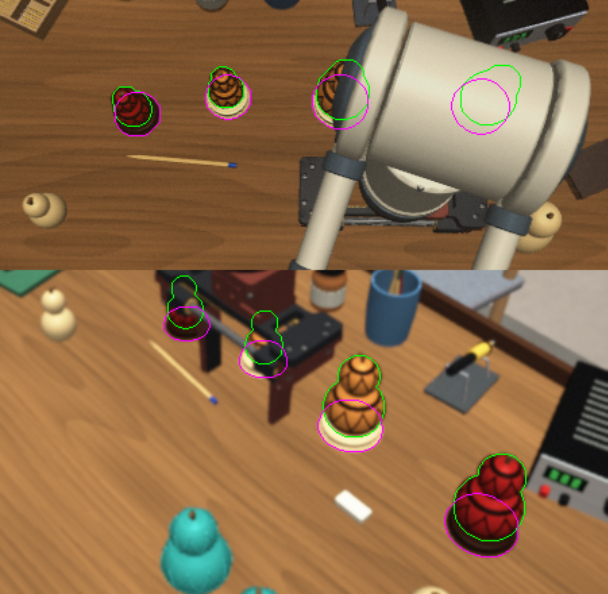

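Every placed gourd I can see matches its predicted outline: upright, in its own stand, and released. In the top view the arm hides red_large, but the side view shows it seated. Both plain gourds are still standing. Handing in.

```bash
python3 -c "
from workcell import arm
print(arm.hand_in())"
```

```text
the job is handed in; nothing more can be done
None
```

I placed all four finished gourds upright in their matching stands, left the two plain ones standing where they were, and handed the job in at about 28 s of the 112 s allowed; the hand-in gave no verdict back.

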